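Clamp the board through the guard window and start the test

TASK

A circuit board is waiting in one of the two bays of the test fixture; the other bay has only a plain blanking plate. Reach through the guard window over the board's bay and press its clamp lever fully down, without touching the guard, then press the start button on the control box and let it spring back. Leave the other bay's lever open, and leave the board and everything else on the bench where it is: nothing is to be picked up.

Things in the scene. Friction and masses are not known exactly. Their poses are not given: they have to be found in the camera images.
- fixture: two-bay board test fixture, fixed to the bench: black case with an aluminium deck, 300 (its x) x 320 (its y) x 60 mm high. Origin: centre of its underside; its x points away from the operator side, its y to the left, z up. The left bay is centred at its y = +75 mm, the right bay at y = -75 mm. In each bay a toggle clamp sits mid-deck, with its lever pointing to the fixture's -x and its hold-down arm pointing to +x over the board place.
- guard: fixed guard over the whole deck: a grey sheet 3 mm thick on posts, 300 x 320 mm, top face 140 mm above the bench, clear panel over the boards, clear sides and front. Same origin and axes as the fixture. Two open rectangular windows with black rubber edging (standing 1.5 mm above the sheet), one above each lever. It feeds a touch interlock, so contact with it spoils the test.
- window_left (a point): centre of the left window, at the top face of the guard sheet (140 mm above the bench); the axes are the fixture's. Clear opening inside the edging 96 mm along x by 84 mm along y.
- window_right (a point): the same for the right window.
- lever_left_pad (a point): point on top of the left lever's black grip, on its centre line, 80 mm from the lever's pivot and 28 mm short of its free end; it moves with the lever. The grip is 74 mm long, 18 mm wide, 12 mm thick. Open, this point is about 121 mm above the bench (about 19 mm below the guard's top face; free end about 8 mm below it); with the lever fully down about 93 mm. While closing it moves down 28 mm and 8 mm toward the fixture's -x, and the lever ends nearly level.
- lever_right_pad (a point): the same for the right lever.
- lever_left (a joint): left clamp lever: 0 = fully open (lever slanting up 0.40 rad to its free end), 0.36 rad = fully down against its stop, clamp closed, arm resting on the board place. Stays where it is left; about 6 N straight down at the pad point moves it.
- lever_right (a joint): the same for the right clamp lever.
- board_center (a point): top face, centre, of the board under test: green circuit board 100 x 90 x 2 mm with components, lying loose on runners in one of the two bays under the clear panel (top face 72 mm above the bench), at the fixture's x = +89 mm. It may lie in the left or the right bay.
- blank: plain grey blanking plate 100 x 90 x 2 mm with no components, covering the bay that is not in use; origin: centre of its underside, 70 mm above the bench.
- control_box: grey control box fixed to the bench beside the fixture, left or right of it, 110 (x) x 90 (y) x 50 mm high; origin: centre of its underside. Carries the one push button and two small lamp domes.
- start_top (a point): centre of the top face of the start button: round black cap 30 mm wide in a steel ring, on top of the control box; pressed straight down.
- start (a joint): start button: 0 = released, 0.006 m = fully pressed (5 N); springs back.
- meter: handheld multimeter lying on its back, 150 x 75 x 34 mm; bystander
- screwdriver: screwdriver lying flat; bystander
- brush: cleaning brush lying flat; bystander
- dish: small steel dish, 76 mm wide, 32 mm high; bystander
- spare_board: circuit board lying loose on the bench beside the fixture, not in a bay; bystander
- cleaner: white plastic bottle, 52 mm wide, 120 mm high; bystander
- tape: roll of tape lying flat, 90 mm wide, 18 mm high; bystander
Mind the look-alikes: they are no part of the job. What is shaped like the part that bears board_center but black or purple is not meant. Of the things shaped like the control_box, the grey one is meant.

How it is judged:
On the way, in this order (a step that is already met when the one before it is completed fails the run):
1. the clamp lever of the bay that holds the board is fully down (((y of board_center in the frame of fixture above 0 m and value of joint lever_left above 0.33 rad) or (y of board_center in the frame of fixture below 0 m and value of joint lever_right above 0.33 rad))), for 0.2 s.
2. the start button is pressed (value of joint start above 0.0042 m), for 0.1 s.
At the end, for the whole second after the job is handed in: The lever of the bay with the board is fully down (within 0.03 rad of its stop), the start button has been pressed and is released again, the other lever is still open (below 0.14 rad), and the board and the blanking plate lie within 6 mm of where they were (((y of board_center in the frame of fixture above 0 m and value of joint lever_left above 0.33 rad) or (y of board_center in the frame of fixture below 0 m and value of joint lever_right above 0.33 rad)) and value of joint start below 0.0015 m and not ((y of board_center in the frame of fixture above 0 m and value of joint lever_right above 0.14 rad) or (y of board_center in the frame of fixture below 0 m and value of joint lever_left above 0.14 rad)) and distance of each of board_center, blank from where it was at the start of the episode below 0.006 m); the robot touches nothing.
It fails at once if the robot touches the guard (contact force between guard and the arm above 0.5 N or contact force between guard and the fingers above 0.5 N).
It fails at once if the other bay's lever is pressed ((y of board_center in the frame of fixture above 0 m and value of joint lever_right above 0.14 rad) or (y of board_center in the frame of fixture below 0 m and value of joint lever_left above 0.14 rad)).
It fails at once if the start button is pressed before the clamp is closed (value of joint start above 0.003 m and not ((y of board_center in the frame of fixture above 0 m and value of joint lever_left above 0.33 rad) or (y of board_center in the frame of fixture below 0 m and value of joint lever_right above 0.33 rad))).
It fails at once if the board or the blanking plate is moved or lifted (distance of any of board_center, blank from where it was at the start of the episode above 0.012 m).
It fails at once if something else on the bench is moved or picked up (distance of any of meter, screwdriver, brush, dish, spare_board, cleaner, tape from where it was at the start of the episode above 0.015 m).
It also fails if it takes over 38 s, if anything falls off the work surface, if the arm or the gripper's body presses on something with over 40 N, if the wrist force passes 120 N, or if a joint passes its speed limit or range.

ROBOT

A 6-joint arm with a two-finger parallel gripper is mounted at the origin on the work surface. World frame = base frame: x ahead of the robot, y to its left, z up, the work surface at z = 0. Lengths are in m, angles in rad, forces in N, time in s.
With the tool pointing down it reaches from about 0.275 to 0.875 m from the base axis. Payload 12.5 kg.
Tool frame: the origin (TCP) lies at the very end of the fingers, on their centre line; the grasp point (between the pads) lies 19 mm behind it; z points along the fingers, x is the direction in which the jaws open and shut, and the axes are right-handed (so a half turn about z gives the same grasp; the last joint's range is limited). The gripper opens to 85 mm and grips with 20 to 120 N. Pads are 22 mm wide; open, the fingers measure 114 mm over their backs; the gripper's body (76 mm by 85 mm) begins 54 mm behind the grasp point. The pads swing forward as they close: fully open they stand 13 mm farther back than shut.
Start: joints at [1.129, 0.351, 1.652, -0, 1.139, -0.085], TCP at [0.192, 0.515, 0.231] pointing down, gripper open.
Joint ranges: [-2.75, 2.75], [-0.79, 2.1], [0.01, 2.65], [-1.57, 4.71], [0.07, 3.14], [-2.87, 2.87]. Speed limits (rad/s): [2.22, 2.22, 2.79, 3.14, 3.14, 3.14].

INTERFACE

Orientations are given as a unit quaternion [w, x, y, z].
In Python, from station import status, eyes, workorder gives the robot as it stands.
- The arm moves only by the tool play_rows, never from a script. Its argument "deltas" is a list that holds one entry, the list of rows, each a list of 6 numbers: the shift along the world's x, y, z in m, then the turn, a rotation vector about the world's x, y, z in rad. A call has 1 to 5 rows; each row is the pose to reach, as a shift and turn from the pose commanded when the call began; what a row does not reach only later rows make up. A row lasts 1/10 s, in which the tool goes at most 50 mm and 8.59 degrees, less where a joint would pass 70% of its speed; a pose out of reach is approached as far as the arm can. A call with a gripper value outside its range is refused whole. "gripper" is the opening, from 0 (shut) to 1 (fully open), set as the call begins (left out, the last holds). The fingers move at their own pace and stop on an object; "force" is the grip in N (left out, the last holds). Time passes only in rows, so rows that repeat a pose let the fingers close. It gives the time, the measured TCP pose, the force and the opening at its end, in the units of the state.
- status.state(): the state, without advancing time (a new reading comes with each control period).
- eyes.camera(name): name is "scene" or "top" or "wrist"; returns a dict with "frame" (480x640x3 uint8, red, green, blue), "vfov" (degrees; the focal length in pixels is half the picture's height over the tangent of half this angle, whatever the lens; pixels are square), "cx", "cy" (the principal point, pixels), "R" (3x3) and "t" (3): a world point X has camera coordinates R X + t; the wrist camera has in their place "hand_eye" (4x4, takes a point from camera to tool coordinates, whose origin is the TCP and whose axes are the tool frame's). Camera axes: x right, y down, z forward; pixel columns grow to the right and rows downward; lengths in m; the calibration is good to about 2 mm. The wrist camera is an equidistant fisheye: a pixel r from the principal point sees the ray r / f radians off the axis. A picture is of the moment at which its call begins: read the wrist's pose just before it. There is no depth.
- workorder.finish_job(): hands the job in, once; it reports no verdict.
The state is a dict: "clock": time; "joints": joint angles; "qvel": joint speeds; "tau": joint torques, N m; "position": TCP position; "ee_rot": TCP orientation; "force": force on the tool from outside, world axes, zero at the start; "torque": the same for the moment, N m; "opening": finger opening in m.
Only numpy, scipy, OpenCV 4.12 (cv2) and the standard library are available. Lean on these libraries where they do the work, as an engineer would, in place of code of your own. Each camera call takes 0.05 s, during which the arm holds its last target.

## Working session

There is one attempt and no reset: what is moved stays moved. The work goes in short steps, Python scripts to look and compute and a tool call to move; the robot and the scene stay as the last step left them, time stands still between calls to the robot, and variables do not carry over. Pictures are saved under pics/ and viewed, and the job is handed in when it is done.

Besides the shell and the picture viewer there is one more tool, called after "Emit:" in YAML: its name, and indented under it one key for each argument. play_rows: Moves the arm, as the interface text tells. Its arguments: {"type":"object","properties":{"deltas":{"type":"array"},"gripper":{"type":"number"},"force":{"type":"number"}},"required":["deltas"]}

```bash
mkdir -p pics; ls; python3 - <<'E'
from station import status, eyes
import cv2,pickle
s=status.state();print({k:s[k] for k in('clock','position','ee_rot','opening','force')})
d={}
for n in("scene","top","wrist"):
    c=eyes.camera(n);d[n]=c;cv2.imwrite(f"pics/{n}0.png",c["frame"][:,:,::-1])
    print(n,{k:v for k,v in c.items() if k!="frame"})
d['state']=s
pickle.dump(d,open("cams0.pkl","wb"))
E
```

```text
pics
{'clock': 0.0, 'position': array([0.19190797, 0.51505268, 0.23074043]), 'ee_rot': array([ 2.88351058e-04,  8.21351373e-01,  5.70422247e-01, -5.46314876e-04]), 'opening': 0.0854403278547947, 'force': array([ 0.05990525,  0.01986106, -0.26403792])}
scene {'vfov': 48.203206276813845, 'cx': 319.2091171646268, 'cy': 238.59359420240543, 'R': array([[-3.88087717e-01,  9.21622221e-01,  6.36168211e-04],
       [ 6.84990703e-01,  2.88905752e-01, -6.68820756e-01],
       [-6.16583863e-01, -2.59125351e-01, -7.43423427e-01]]), 't': array([ 0.15008233, -0.24218529,  1.6584183 ])}
top {'vfov': 57.18511267917805, 'cx': 325.9537257993353, 'cy': 239.43874703605135, 'R': array([[ 0.02470487, -0.99967601,  0.00612761],
       [-0.98030814, -0.0254266 , -0.19583012],
       [ 0.19592248, -0.00116899, -0.98061869]]), 't': array([0.0019972 , 0.46635568, 1.2374736 ])}
wrist {'vfov': 65.70646984690485, 'cx': 317.1907300269386, 'cy': 243.2710696769119, 'hand_eye': array([[ 9.99999300e-01, -1.13813226e-03,  3.24891929e-04,
        -7.89019755e-04],
       [ 1.00430446e-03,  9.61179146e-01,  2.75923252e-01,
        -6.91539276e-02],
       [-6.26316502e-04, -2.75922732e-01,  9.61179616e-01,
        -1.42283756e-01],
       [ 0.00000000e+00,  0.00000000e+00,  0.00000000e+00,
         1.00000000e+00]])}
```

View pics/scene0.png

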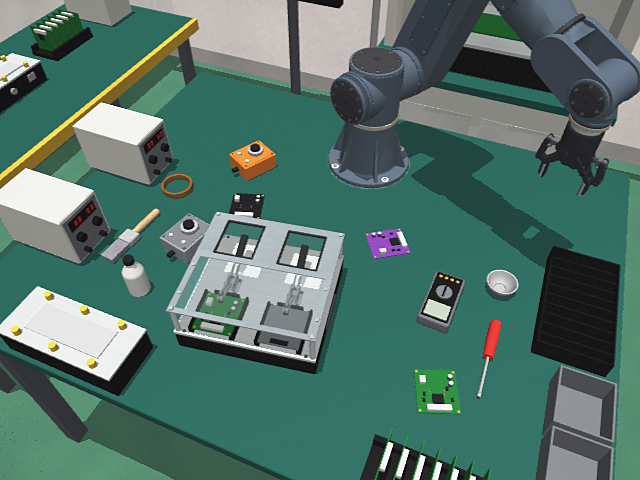

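View pics/top0.png

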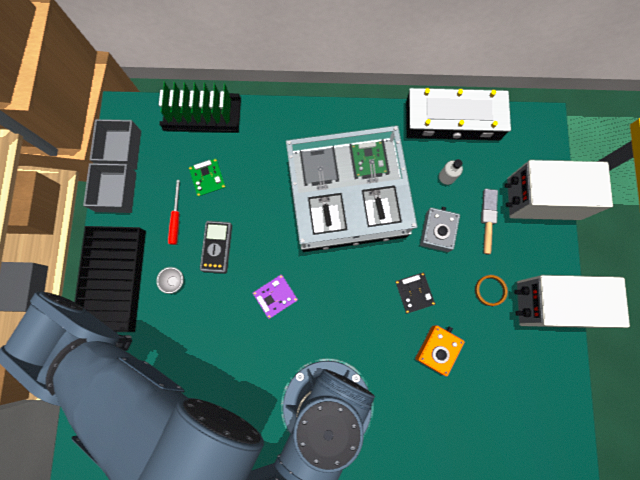

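View pics/wrist0.png

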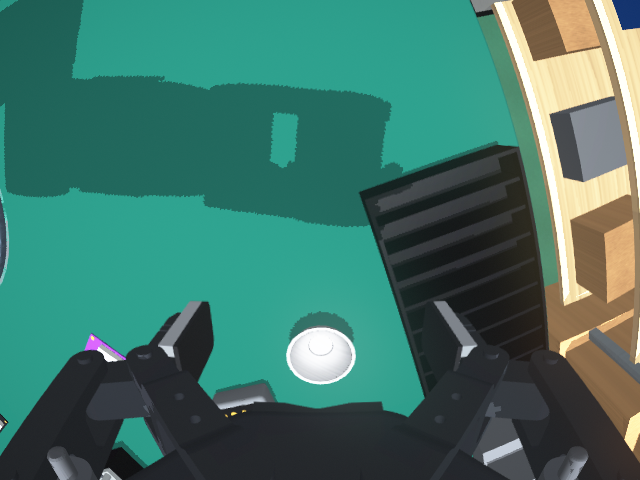

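The top view shows the green board in the bay at px (368,158), which is the right bay because image right is world −y. The grey blank is at (320,167). Two boxes have the control-box shape: grey at (441,229) and orange at (441,350), and the grey one is meant. The boards lying on the bench (green (207,177), purple (275,296), black (416,293)) are bystanders or decoys. I'll confirm this in an enlarged crop.

```bash
python3 - <<'E'
import cv2,pickle,numpy as np
d=pickle.load(open("cams0.pkl","rb"))
t=d['top']['frame'][:,:,::-1][120:260,280:480];cv2.imwrite("pics/topcrop.png",cv2.resize(t,None,fx=4,fy=4,interpolation=cv2.INTER_CUBIC))
t=d['scene']['frame'][:,:,::-1][185:375,155:355];cv2.imwrite("pics/scenecrop.png",cv2.resize(t,None,fx=3,fy=3,interpolation=cv2.INTER_CUBIC))
E
```

```text
(no output)
```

View pics/topcrop.png

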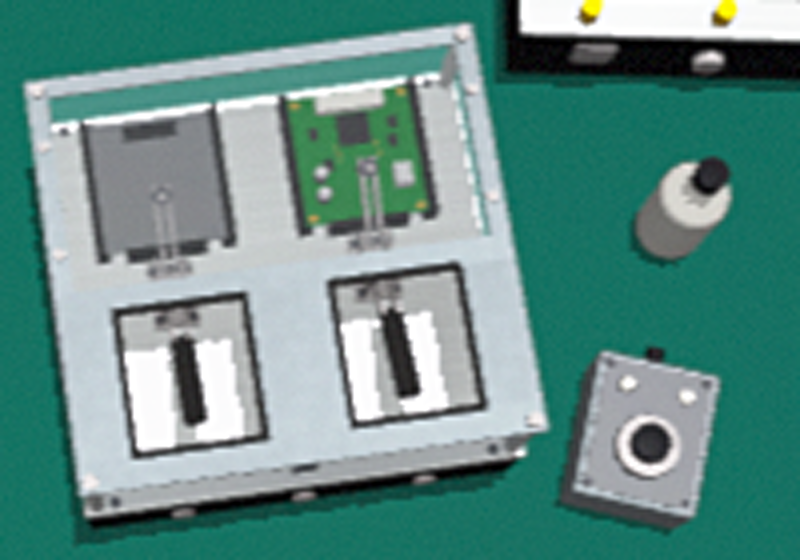

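View pics/scenecrop.png

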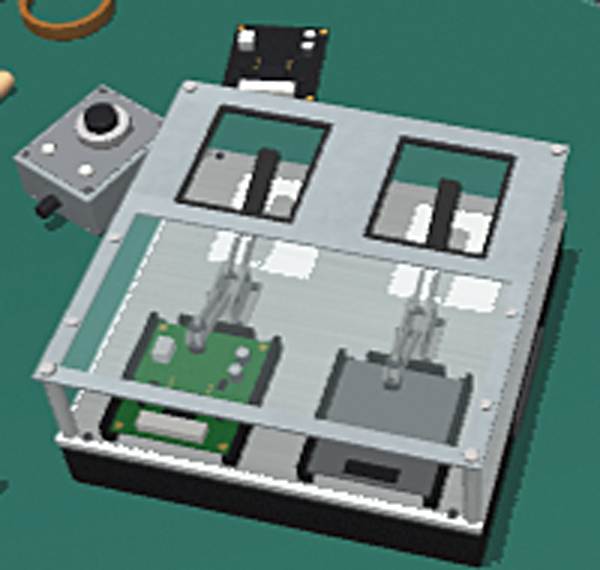

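The crop confirms that the green board with components is in the right bay and the plain blank is in the left. Next I'll measure the window, lever and button across the two views.

```bash
cat > h.py <<'E'
import cv2,numpy as np
from scipy.spatial.transform import Rotation as Ro
def ray(c,uv):
    f=240/np.tan(np.radians(c['vfov'])/2)
    v=np.array([(uv[0]-c['cx'])/f,(uv[1]-c['cy'])/f,1.])
    if 'R' in c:
        o=-c['R'].T@c['t'];dd=c['R'].T@v
    else:
        s=c['state'];w,x,y,z=s['ee_rot'];R=Ro.from_quat([x,y,z,w]).as_matrix()
        r=np.hypot(v[0],v[1]);th=r
        v=np.array([v[0]/r*np.sin(th),v[1]/r*np.sin(th),np.cos(th)])
        H=c['hand_eye'];o=s['position']+R@H[:3,3];dd=R@H[:3,:3]@v
    return o,dd/np.linalg.norm(dd)
def plane(c,uv,z):
    o,d=ray(c,uv);return o+d*(z-o[2])/d[2]
def tri(c1,u1,c2,u2):
    o1,d1=ray(c1,u1);o2,d2=ray(c2,u2)
    A=np.stack([d1,-d2],1);k=np.linalg.lstsq(A,o2-o1,rcond=None)[0]
    p,q=o1+k[0]*d1,o2+k[1]*d2
    return (p+q)/2,np.linalg.norm(p-q)
E
python3 - <<'E'
from h import *
import pickle
d=pickle.load(open("cams0.pkl","rb"))
rois={'top':(280,120,480,260),'scene':(155,185,355,375)}
for n,(x0,y0,x1,y1) in rois.items():
    im=d[n]['frame'][y0:y1,x0:x1][:,:,::-1]
    big=cv2.resize(im,None,fx=4,fy=4,interpolation=cv2.INTER_CUBIC)
    m=((big.max(2)<90)*255).astype(np.uint8)
    cs,hi=cv2.findContours(m,cv2.RETR_CCOMP,cv2.CHAIN_APPROX_NONE)
    vis=big.copy()
    for i,c in enumerate(cs):
        a=cv2.contourArea(c)
        if a<300: continue
        (cx,cy),(w,h),an=cv2.minAreaRect(c)
        q=cv2.approxPolyDP(c,0.04*cv2.arcLength(c,True),True)[:,0]
        g=lambda p:np.round([(p[0]+.5)/4-.5+x0,(p[1]+.5)/4-.5+y0],2)
        print(n,i,'hole' if hi[0][i][3]>=0 else 'out',int(a),g((cx,cy)),round(w/4,1),round(h/4,1),round(an,1),[list(g(p)) for p in q] if len(q)<=5 else len(q))
        cv2.drawContours(vis,[c],-1,(0,0,255),1);cv2.putText(vis,str(i),(int(cx),int(cy)),0,.6,(255,0,0),2)
    cv2.imwrite(f"pics/vis_{n}.png",vis)
E
```

```text
top 6 out 1064 [442.25 230.5 ] 9.2 9.2 90.0 7
top 8 out 3554 [428.45 236.69] 46.6 26.7 59.1 [[np.float64(427.88), np.float64(209.88)], [np.float64(418.38), np.float64(245.88)], [np.float64(446.38), np.float64(253.12)], [np.float64(422.12), np.float64(241.88)]]
top 10 out 1655 [326.66 214.79] 22.2 5.5 80.9 [[np.float64(324.62), np.float64(203.88)], [np.float64(322.62), np.float64(206.62)], [np.float64(327.62), np.float64(225.88)], [np.float64(330.88), np.float64(223.62)], [np.float64(327.88), np.float64(204.88)]]
top 13 out 1719 [379.38 207.61] 22.3 5.7 76.7 [[np.float64(377.38), np.float64(196.62)], [np.float64(374.88), np.float64(199.12)], [np.float64(378.88), np.float64(217.88)], [np.float64(383.38), np.float64(218.12)]]
top 14 out 19904 [327.1  213.31] 37.7 34.2 81.9 [[np.float64(340.62), np.float64(192.88)], [np.float64(308.12), np.float64(197.38)], [np.float64(313.38), np.float64(233.88)], [np.float64(346.38), np.float64(228.88)]]
top 15 hole 17812 [326.86 213.6 ] 35.4 32.9 82.1 [[np.float64(340.12), np.float64(194.62)], [np.float64(345.12), np.float64(227.62)], [np.float64(313.
[... 5043 characters left out ...]
oat64(212.88), np.float64(251.38)], [np.float64(251.62), np.float64(258.62)], [np.float64(264.88), np.float64(226.12)]]
scene 69 hole 15144 [239.05 239.38] 41.8 32.5 11.5 7
scene 71 out 1405 [188.16 223.99] 10.0 10.9 71.6 [[np.float64(190.62), np.float64(219.12)], [np.float64(183.12), np.float64(221.38)], [np.float64(184.12), np.float64(228.12)], [np.float64(188.62), np.float64(229.12)], [np.float64(193.62), np.float64(225.88)]]
scene 78 out 9289 [246.41 203.45] 33.2 25.0 9.6 6
scene 86 out 1002 [178.35 192.71] 11.1 32.0 79.7 [[np.float64(193.12), np.float64(184.62)], [np.float64(179.88), np.float64(197.38)], [np.float64(161.62), np.float64(190.12)], [np.float64(178.12), np.float64(198.38)]]
```

```bash
python3 - <<'E'
from h import *
import pickle
np.set_printoptions(precision=4,suppress=True)
d=pickle.load(open("cams0.pkl","rb"));T,S=d['top'],d['scene']
def cen(q):
    a,b,c,e=[np.array([*p,1.]) for p in q];x=np.cross(np.cross(a,c),np.cross(b,e));return x[:2]/x[2]
tl=cen([(340.62,192.88),(308.12,197.38),(313.38,233.88),(346.38,228.88)]);sl=cen([(288.38,230.12),(275.88,263.12),(315.88,270.62),(326.12,237.12)])
sr=cen([(228.12,219.88),(212.88,251.38),(251.62,258.62),(264.88,226.12)]);tr=(381.29,205.7)
for n,t,s,z in(('winL',tl,sl,.1415),('winR',tr,sr,.1415),('btn',(442.25,230.5),(188.16,223.99),.06),('leverRend',(381.1,218),(244.3,235),.132)):
    p,e=tri(T,t,S,s);print(n,p,'gap',e,'top',plane(T,t,z),'scene',plane(S,s,z))
for q in [(340.62,192.88),(308.12,197.38),(313.38,233.88),(346.38,228.88)]: print('T',plane(T,q,.1415))
for q in [(228.12,219.88),(212.88,251.38),(251.62,258.62),(264.88,226.12)]: print('S R',plane(S,q,.1415))
# guard outer corners from top crop(4x)
for q in [(25,82),(470,25),(549,430),(85,515)]: print('G',plane(T,(q[0]/4+280,q[1]/4+120),.14))
# bench items near
for n,q in dict(bottle=(457,163)).items(): print(n,plane(T,q,.12))
E
```

```text
winL [0.5211 0.0126 0.1388] gap 0.000577736052773737 top [0.5204 0.0123 0.1415] scene [0.5231 0.0139 0.1415]
winR [ 0.5459 -0.1355  0.1389] gap 0.000173631380783954 top [ 0.5452 -0.1352  0.1415] scene [ 0.5479 -0.134   0.1415]
btn [ 0.4973 -0.3211  0.065 ] gap 0.00025602887330142607 top [ 0.4985 -0.3226  0.06  ] scene [ 0.4936 -0.3244  0.06  ]
leverRend [ 0.5166 -0.1388  0.1196] gap 0.0027855269857433515 top [ 0.5129 -0.1359  0.132 ] scene [ 0.5264 -0.1337  0.132 ]
T [ 0.5788 -0.0232  0.1415]
T [0.5636 0.0658 0.1415]
T [0.4615 0.0482 0.1415]
T [ 0.4777 -0.0407  0.1415]
S R [ 0.5053 -0.1879  0.1415]
S R [ 0.6063 -0.1708  0.1415]
S R [ 0.5911 -0.0794  0.1415]
S R [ 0.4894 -0.0972  0.1415]
G [0.7292 0.133  0.14  ]
G [ 0.7811 -0.1816  0.14  ]
G [ 0.4869 -0.2331  0.14  ]
G [0.4202 0.0796 0.14  ]
bottle [ 0.683  -0.3537  0.12  ]
```

Checks on the measurements:
- The window spacing is 150 mm, as it should be.
- The window height is 139 mm, against 140–141.5 expected.
- The fixture yaw is about 0.166 rad.
- The button is at (0.498, −0.322, 0.062–0.065).

I'll move over the window with the gripper shut, then look with the wrist camera.

Emit:
play_rows:
  deltas:
    - [[0.02, -0.04, 0.01, 0, 0, -0.14], [0.04, -0.08, 0.02, 0, 0, -0.28], [0.06, -0.12, 0.03, 0, 0, -0.42], [0.085, -0.16, 0.03, 0, 0, -0.56], [0.11, -0.2, 0.03, 0, 0, -0.7]]
  gripper: 0

```text
clock: 0.65
position: [0.3025, 0.3138, 0.2616]
ee_rot: [-0.0, 0.968, 0.252, 0.0]
force: [0.1, 0.2, 0.2]
opening: 0.0121
```

Emit:
play_rows:
  deltas:
    - [[0.02, -0.045, 0, 0, 0, -0.14], [0.045, -0.085, 0, 0, 0, -0.28], [0.07, -0.13, 0, 0, 0, -0.348], [0.09, -0.17, 0, 0, 0, -0.348], [0.11, -0.21, 0, 0, 0, -0.348]]

```text
clock: 1.15
position: [0.4125, 0.1034, 0.2613]
ee_rot: [0.0, 0.997, 0.083, 0.0]
force: [0.8, -0.4, 0.0]
opening: -0.0001
```

Emit:
play_rows:
  deltas:
    - [[0.03, -0.04, 0, 0, 0, 0], [0.05, -0.08, 0, 0, 0, 0], [0.08, -0.12, 0, 0, 0, 0], [0.1, -0.17, 0, 0, 0, 0], [0.1, -0.2, 0, 0, 0, 0]]

```text
clock: 1.65
position: [0.5133, -0.0974, 0.2608]
ee_rot: [0.0, 0.997, 0.082, -0.0]
force: [-0.4, 0.1, -1.1]
opening: -0.0002
```

```bash
cat > look.py <<'E'
import sys,pickle,cv2
from station import status,eyes
tag=sys.argv[1];d={}
for n in sys.argv[2:]:
    s=status.state();c=eyes.camera(n);c['state']=s;d[n]=c;cv2.imwrite(f"pics/{n}{tag}.png",c["frame"][:,:,::-1])
pickle.dump(d,open(f"cams{tag}.pkl","wb"));print(s['clock'],s['position'])
E
python3 look.py 1 wrist scene
```

```text
1.7 [ 0.51265155 -0.10051156  0.26070027]
```

View pics/wrist1.png

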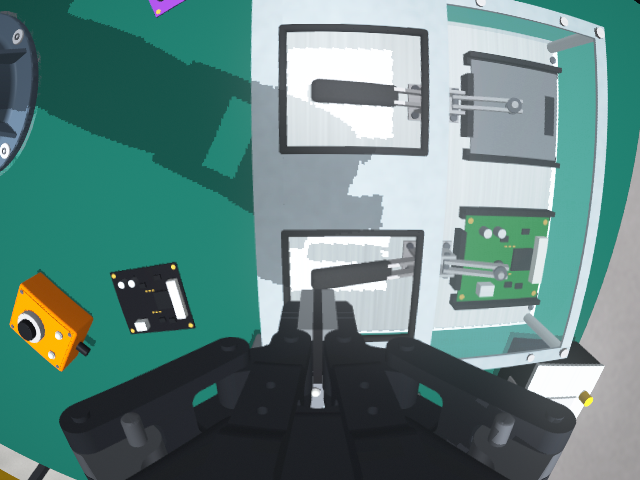

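View pics/scene1.png

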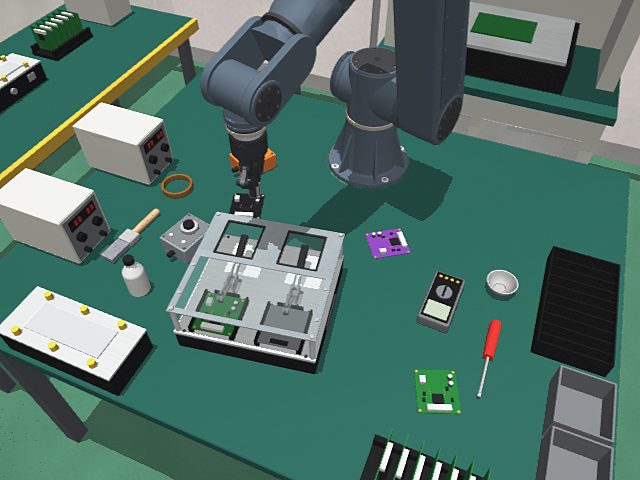

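```bash
python3 - <<'E'
from h import *
import pickle
np.set_printoptions(precision=4,suppress=True)
d=pickle.load(open("cams1.pkl","rb"));W=d['wrist'];s=W['state']
w,x,y,z=s['ee_rot'];R=Ro.from_quat([x,y,z,w]).as_matrix();print(R)
for q in [(284,340),(352,340),(302,295),(334,295),(222,340),(412,340),(60,415),(575,415),(70,440)]:
    o,dd=ray(W,q);o=R.T@(o-s['position']);dd=R.T@dd
    for yy in(-.011,-.013): 
        p=o+dd*(yy-o[1])/dd[1];print(q,yy,p)
print('--window/lever')
for n,q,z in(('Lc',[(280,25),(428,31),(427,155),(279,153)],.1415),('R corner',[(282,231),(424,231)],.1415),('Rlever tip top',[(313,278)],.132),('Rlever tip l/r',[(313,270),(313,289)],.132),('Llever tip',[(312,91)],.132),('L lever base',[(396,96)],.104),('R lever base',[(390,269)],.104)):
    for a in q: print(n,plane(W,a,z))
E
python3 -c "
import cv2
i=cv2.imread('pics/wrist1.png')[210:480,40:600];cv2.imwrite('pics/w1c.png',cv2.resize(i,None,fx=1.4,fy=1.4))
i=cv2.imread('pics/scene1.png')[110:250,170:310];cv2.imwrite('pics/s1c.png',cv2.resize(i,None,fx=4,fy=4))"
```

```text
[[ 0.9864  0.1643 -0.    ]
 [ 0.1643 -0.9864 -0.0002]
 [-0.0001  0.0002 -1.    ]]
(284, 340) -0.011 [-0.0097 -0.011  -0.0457]
(284, 340) -0.013 [-0.0093 -0.013  -0.049 ]
(352, 340) -0.011 [ 0.0107 -0.011  -0.0458]
(352, 340) -0.013 [ 0.0104 -0.013  -0.0491]
(302, 295) -0.011 [-0.0055 -0.011  -0.012 ]
(302, 295) -0.013 [-0.0053 -0.013  -0.0165]
(334, 295) -0.011 [ 0.0067 -0.011  -0.0121]
(334, 295) -0.013 [ 0.0065 -0.013  -0.0166]
(222, 340) -0.011 [-0.0286 -0.011  -0.0468]
(222, 340) -0.013 [-0.0276 -0.013  -0.0501]
(412, 340) -0.011 [ 0.029  -0.011  -0.0469]
(412, 340) -0.013 [ 0.028  -0.013  -0.0502]
(60, 415) -0.011 [-0.0611 -0.011  -0.0889]
(60, 415) -0.013 [-0.059  -0.013  -0.0907]
(575, 415) -0.011 [ 0.0617 -0.011  -0.0891]
(575, 415) -0.013 [ 0.0596 -0.013  -0.091 ]
(70, 440) -0.011 [-0.0537 -0.011  -0.0959]
(70, 440) -0.013 [-0.0518 -0.013  -0.0975]
--window/lever
Lc [0.463  0.0491 0.1415]
Lc [0.5671 0.0659 0.1415]
Lc [ 0.5816 -0.0254  0.1415]
Lc [ 0.4775 -0.0428  0.1415]
R corner [ 0.4878 -0.0983  0.1415]
R corner [ 0.5917 -0.0809  0.1415]
Rlever tip top [ 0.5164 -0.1344  0.132 ]
Rlever tip l/r [ 0.5154 -0.1278  0.132 ]
Rlever tip l/r [ 0.5179 -0.1436  0.132 ]
Llever tip [0.4929 0.0052 0.132 ]
L lever base [0.5586 0.0175 0.104 ]
R lever base [ 0.5824 -0.1265  0.104 ]
```

View pics/w1c.png

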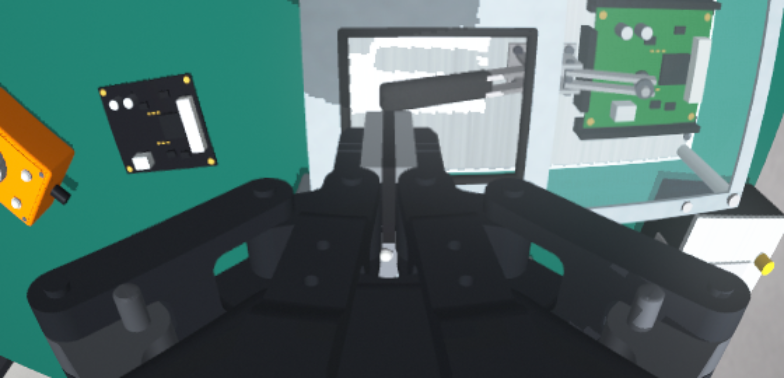

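View pics/s1c.png

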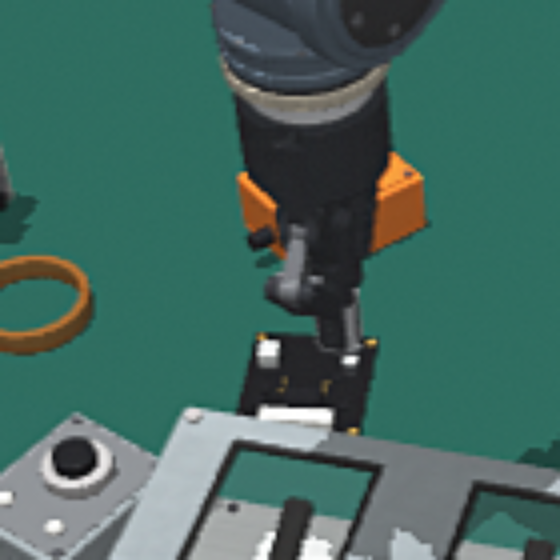

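The shut gripper is about ±29 mm wide at 48 mm behind the tip, and the window is ±48 mm, so it clears. The lever tip measures about (0.516, −0.136), so the pad is near (0.541, −0.134). I'll move above it.

Emit:
play_rows:
  deltas:
    - [[0.014, -0.017, 0, 0, 0, 0], [0.0285, -0.0335, 0, 0, 0, 0], [0.0285, -0.0335, -0.03, 0, 0, 0], [0.0285, -0.0335, -0.06, 0, 0, 0], [0.0285, -0.0335, -0.06, 0, 0, 0]]

```text
clock: 2.25
position: [0.5386, -0.127, 0.1979]
ee_rot: [-0.001, 0.997, 0.083, -0.003]
force: [-0.7, 0.1, 0.4]
opening: 0.0
```

```bash
python3 look.py 2 wrist scene top; python3 -c "
import cv2
i=cv2.imread('pics/top2.png')[120:280,280:480];cv2.imwrite('pics/t2c.png',cv2.resize(i,None,fx=3,fy=3))
i=cv2.imread('pics/scene2.png')[150:300,170:330];cv2.imwrite('pics/s2c.png',cv2.resize(i,None,fx=4,fy=4))"
```

```text
2.35 [ 0.54062098 -0.12771382  0.20183305]
```

View pics/wrist2.png

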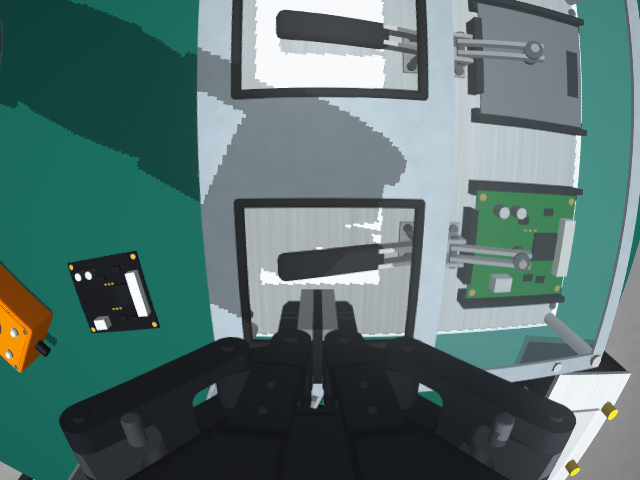

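View pics/s2c.png

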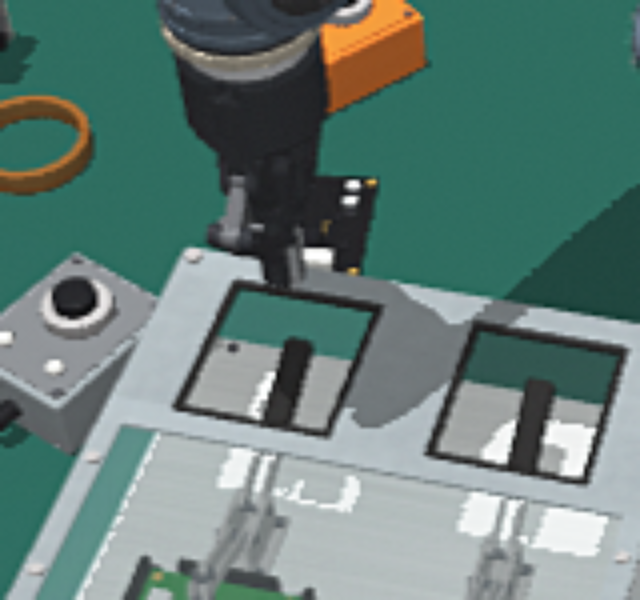

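```bash
python3 - <<'E'
from h import *
import pickle
np.set_printoptions(precision=4,suppress=True)
d=pickle.load(open("cams2.pkl","rb"));d1=pickle.load(open("cams1.pkl","rb"));W=d['wrist'];s=W['state'];print(s['position'],s['ee_rot'],s['qvel'])
th=.166;ax=np.array([np.cos(th),np.sin(th)]);ay=np.array([-ax[1],ax[0]])
w,x,y,z=s['ee_rot']
for n,q,z in(('R corner',[(235,200),(425,200),(408,339)],.1415),('tip',[(279,254),(280,280),(279,267)],.132),('base',[(380,246),(382,267),(381,257)],.104)):
    for a in q:
        p=plane(W,a,z);r=p[:2]-np.array([.5465,-.135]);print(n,p,'frame rel',r@ax,r@ay)
print('tip tri',tri(W,(279,267),d1['wrist'],(313,279)))
print('corner tri',tri(W,(235,200),d1['wrist'],(282,231)),tri(W,(425,200),d1['wrist'],(424,231)))
E
```

```text
[ 0.5386 -0.127   0.1979] [-0.0014  0.9965  0.083  -0.0031] [ 0.0019 -0.0505 -0.0704 -0.0003  0.0719 -0.0017]
R corner [ 0.488  -0.0982  0.1415] frame rel -0.0516377599062166 0.04600731267841177
R corner [ 0.5915 -0.0805  0.1415] frame rel 0.053423070230211596 0.04630925137774755
R corner [ 0.6031 -0.1672  0.1415] frame rel 0.05049612934988755 -0.04108029902067784
tip [ 0.5159 -0.1279  0.132 ] frame rel -0.0290324764047368 0.01202050413641009
tip [ 0.5187 -0.1442  0.132 ] frame rel -0.028968455479678336 -0.004448733528177175
tip [ 0.517 -0.136  0.132] frame rel -0.029292017877839825 0.003885544468550884
base [ 0.5799 -0.1205  0.104 ] frame rel 0.03530904921980751 0.00883486051054863
base [ 0.5844 -0.1348  0.104 ] frame rel 0.03743223856062861 -0.006046930931951973
base [ 0.5822 -0.1279  0.104 ] frame rel 0.03636696423376225 0.0011102450712714472
tip tri (array([ 0.5168, -0.1375,  0.1271]), np.float64(0.0006413474095693605))
corner tri (array([ 0.4878, -0.0983,  0.141 ]), np.float64(0.00020203780849932417)) (array([ 0.5901, -0.08  ,  0.1459]), np.float64(2.3867465038224817e-05))
```

Triangulated window corners come out at 141–146 mm and the lever tip at 127 mm, both consistent with the given heights. The target is (0.541, −0.1335). I'll descend.

Emit:
play_rows:
  deltas:
    - [[0.001, -0.005, 0, 0, 0, 0], [0.001, -0.005, -0.02, 0, 0, 0], [0.001, -0.005, -0.04, 0, 0, 0], [0.001, -0.005, -0.06, 0, 0, 0], [0.001, -0.005, -0.07, 0, 0, 0]]

```text
clock: 2.9
position: [0.5416, -0.1333, 0.1309]
ee_rot: [-0.0, 0.997, 0.083, -0.0]
force: [0.0, 1.0, 0.2]
opening: 0.0001
```

Emit:
play_rows:
  deltas:
    - [[0, 0, 0, 0, 0, 0], [0, 0, 0, 0, 0, 0]]

```text
clock: 3.1
position: [0.5421, -0.1334, 0.1324]
ee_rot: [0.0, 0.997, 0.083, 0.001]
force: [0.4, -0.1, 0.5]
opening: -0.0001
```

```bash
python3 look.py 3 wrist scene; python3 -c "
import cv2
i=cv2.imread('pics/scene3.png')[170:300,170:330];cv2.imwrite('pics/s3c.png',cv2.resize(i,None,fx=4,fy=4))"
```

```text
3.15 [ 0.54225884 -0.13340324  0.13253303]
```

View pics/s3c.png

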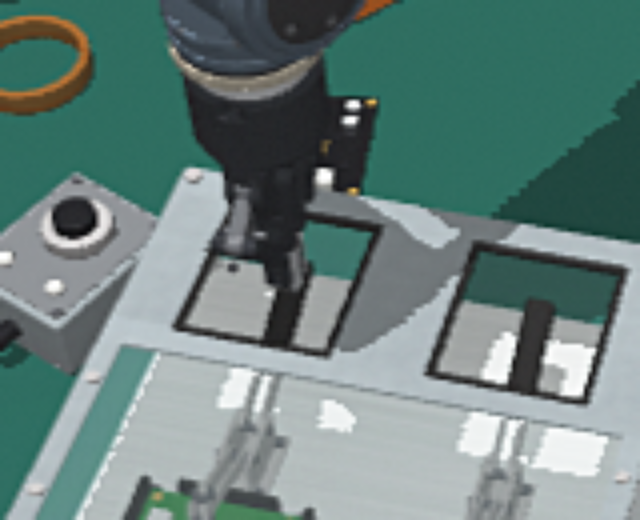

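View pics/wrist3.png

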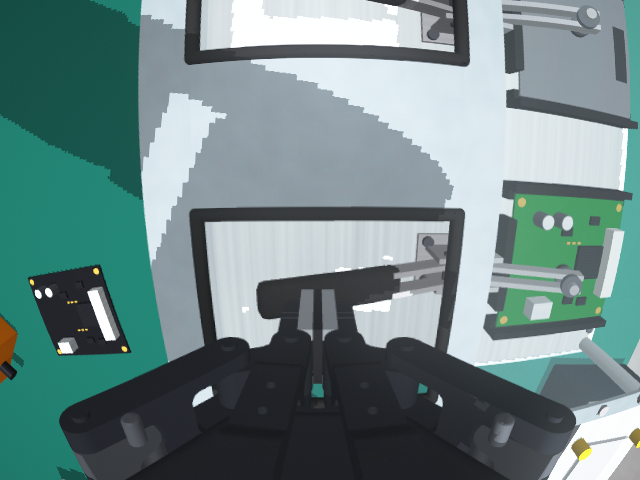

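The fingertip is over the grip and well inside the window. Now I press.

Emit:
play_rows:
  deltas:
    - [[0, 0, -0.01, 0, 0, 0], [0, 0, -0.018, 0, 0, 0], [0, 0, -0.025, 0, 0, 0], [0, 0, -0.031, 0, 0, 0], [0, 0, -0.036, 0, 0, 0]]

```text
clock: 3.7
position: [0.5411, -0.1331, 0.0946]
ee_rot: [-0.0, 0.997, 0.083, -0.001]
force: [-3.0, -0.9, 5.2]
opening: 0.0
```

Emit:
play_rows:
  deltas:
    - [[0, 0, -0.002, 0, 0, 0], [0, 0, -0.003, 0, 0, 0], [0, 0, -0.003, 0, 0, 0]]

```text
clock: 4.0
position: [0.5411, -0.1332, 0.0929]
ee_rot: [-0.0, 0.997, 0.083, -0.001]
force: [-7.9, 0.6, 16.3]
opening: 0.0001
```

Emit:
play_rows:
  deltas:
    - [[0, 0, -0.002, 0, 0, 0], [0, 0, -0.002, 0, 0, 0], [0, 0, -0.002, 0, 0, 0]]

```text
clock: 4.3
position: [0.5412, -0.1333, 0.0925]
ee_rot: [0.0, 0.997, 0.083, -0.0]
force: [-16.5, 1.9, 35.4]
opening: -0.0001
```

```bash
python3 look.py 4 wrist
```

```text
4.3 [ 0.54119427 -0.13325457  0.09247118]
```

View pics/wrist4.png

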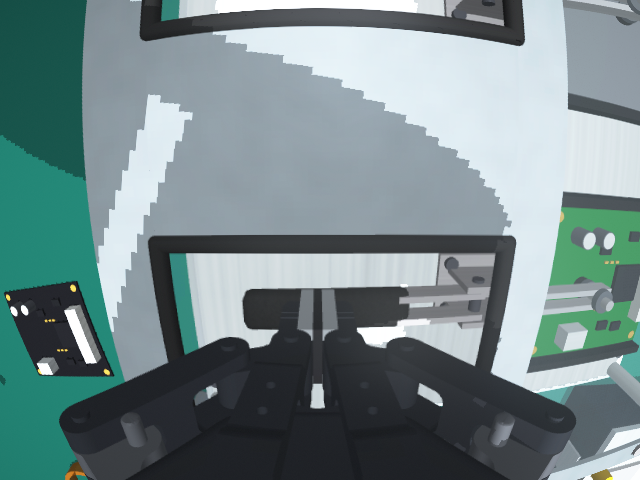

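The force rose to 35 N for 2 mm of extra command, at z = 0.0925, so the lever is on its stop and level. I'll retract straight up and then go to the button.

Emit:
play_rows:
  deltas:
    - [[0, 0, 0.01, 0, 0, 0], [0, 0, 0.035, 0, 0, 0], [0, 0, 0.065, 0, 0, 0], [0, 0, 0.1, 0, 0, 0], [0, 0, 0.11, 0, 0, 0]]

```text
clock: 4.85
position: [0.5428, -0.1335, 0.2033]
ee_rot: [0.001, 0.997, 0.083, 0.002]
force: [0.1, -0.3, 0.5]
opening: 0.0001
```

Emit:
play_rows:
  deltas:
    - [[0, 0, 0, 0, 0, 0], [-0.01, -0.04, 0, 0, 0, 0], [-0.02, -0.08, 0, 0, 0, 0], [-0.03, -0.11, 0, 0, 0, 0], [-0.03, -0.11, 0, 0, 0, 0]]

```text
clock: 5.35
position: [0.5099, -0.2458, 0.1982]
ee_rot: [-0.001, 0.997, 0.081, -0.001]
force: [0.3, 0.4, -0.3]
opening: 0.0003
```

```bash
python3 look.py 5 wrist scene top;  python3 -c "
import cv2
i=cv2.imread('pics/scene5.png')[170:330,155:355];cv2.imwrite('pics/s5c.png',cv2.resize(i,None,fx=4,fy=4))"
```

```text
5.45 [ 0.51086097 -0.24315492  0.19854552]
```

View pics/s5c.png

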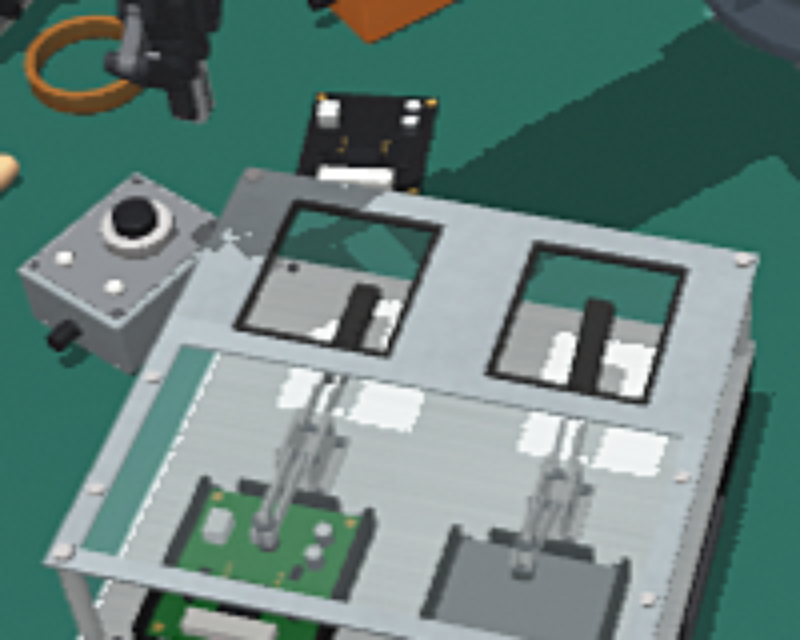

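View pics/wrist5.png

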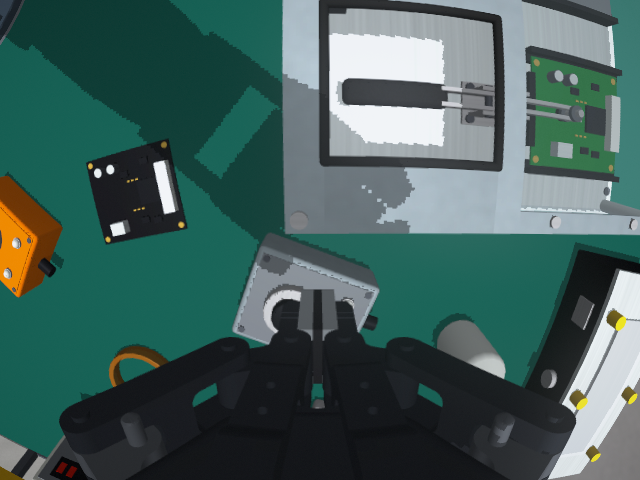

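```bash
python3 - <<'E'
from h import *
import pickle
np.set_printoptions(precision=4,suppress=True)
d=pickle.load(open("cams5.pkl","rb"));W=d['wrist'];S=d['scene'];T=d['top']
th=.166;ax=np.array([np.cos(th),np.sin(th)]);ay=np.array([-ax[1],ax[0]])
for z in(.094,.132):
    p=plane(W,(343,91),z);r=p[:2]-[.547,-.1345];print('tip',z,p,r@ax,r@ay)
st=((155+370/4),170+288/4);print('tip tri',tri(W,(343,91),S,st))
sb=(155+134/4,170+217/4)
print('button',tri(d['top'],(442.25,230.5),S,sb))
g=cv2.cvtColor(T['frame'],cv2.COLOR_RGB2BGR)[120:280,280:480];cv2.imwrite('pics/t5c.png',cv2.resize(g,None,fx=4,fy=4,interpolation=cv2.INTER_CUBIC))
E
```

```text
tip 0.094 [ 0.5103 -0.1428  0.094 ] -0.03758926048933562 -0.002092695805331653
tip 0.132 [ 0.5086 -0.1482  0.132 ] -0.04013691003434003 -0.0071557433679388955
tip tri (array([ 0.5098, -0.1406,  0.0862]), np.float64(0.002710714531890256))
button (array([ 0.4973, -0.3209,  0.0643]), np.float64(0.0012342263446038766))
```

View pics/t5c.png

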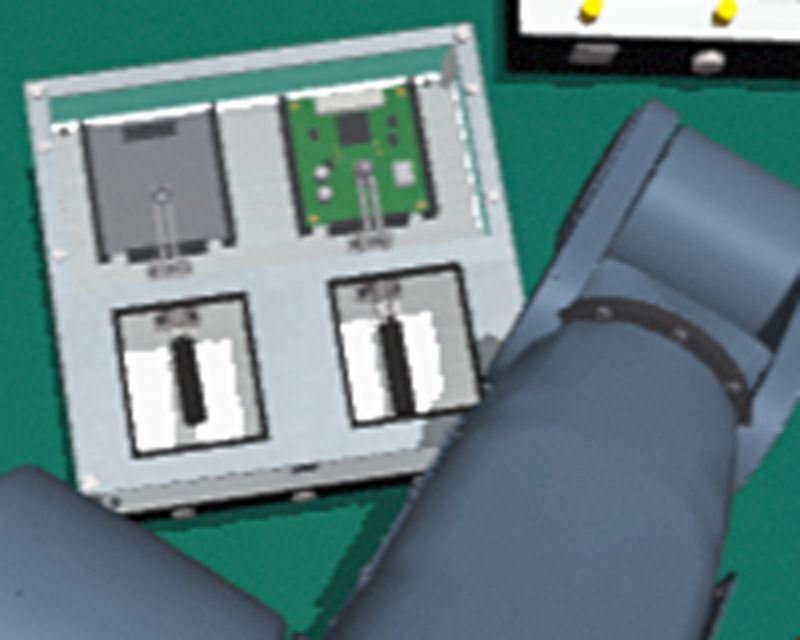

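The lever stays down: its tip triangulates to about z 0.086–0.094, down from 0.13. The board and the other lever are unchanged. The button is at (0.4975, −0.3215, 0.064).

Emit:
play_rows:
  deltas:
    - [[-0.007, -0.04, 0, 0, 0, 0], [-0.014, -0.078, 0, 0, 0, 0], [-0.014, -0.078, -0.04, 0, 0, 0], [-0.014, -0.078, -0.08, 0, 0, 0], [-0.014, -0.078, -0.115, 0, 0, 0]]

```text
clock: 6.0
position: [0.4974, -0.3198, 0.0829]
ee_rot: [-0.001, 0.997, 0.083, -0.0]
force: [-0.2, 0.5, -0.5]
opening: -0.0001
```

Emit:
play_rows:
  deltas:
    - [[0, 0, -0.002, 0, 0, 0], [0, 0, -0.002, 0, 0, 0]]

```text
clock: 6.2
position: [0.4979, -0.3204, 0.0833]
ee_rot: [-0.0, 0.997, 0.083, -0.0]
force: [0.6, -0.2, 0.8]
opening: 0.0003
```

```bash
python3 look.py 6 wrist scene;  python3 -c "
import cv2
i=cv2.imread('pics/scene6.png')[150:300,130:290];cv2.imwrite('pics/s6c.png',cv2.resize(i,None,fx=4,fy=4))"
```

```text
6.25 [ 0.49850238 -0.32096176  0.08457583]
```

View pics/s6c.png

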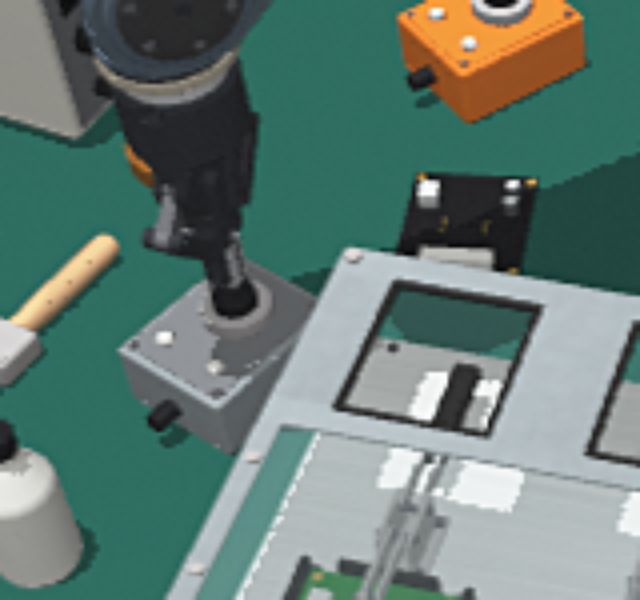

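View pics/wrist6.png

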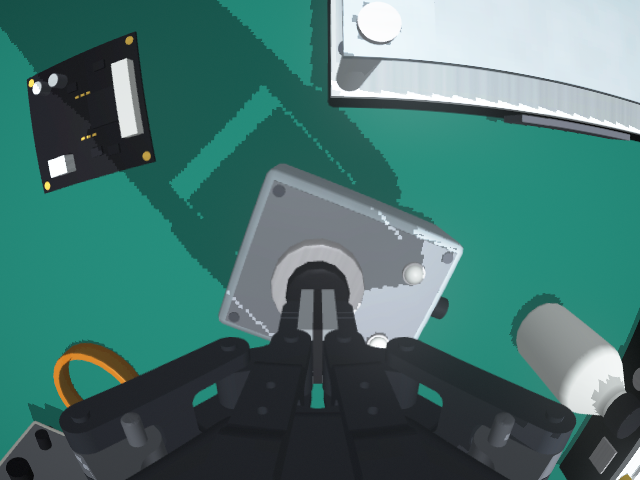

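The fingertip is over the cap centre. I'll press in small steps.

Emit:
play_rows:
  deltas:
    - [[0, -0.001, -0.008, 0, 0, 0], [0, -0.001, -0.014, 0, 0, 0], [0, -0.001, -0.018, 0, 0, 0], [0, -0.001, -0.02, 0, 0, 0], [0, -0.001, -0.022, 0, 0, 0]]

```text
clock: 6.8
position: [0.4985, -0.3227, 0.0651]
ee_rot: [0.001, 0.997, 0.083, 0.001]
force: [-15.5, 11.9, 57.7]
opening: -0.0001
```

Emit:
play_rows:
  deltas:
    - [[0, 0, -0.001, 0, 0, 0], [0, 0, -0.002, 0, 0, 0], [0, 0, -0.002, 0, 0, 0]]

```text
clock: 7.1
position: [0.4986, -0.3228, 0.065]
ee_rot: [0.001, 0.997, 0.083, 0.001]
force: [-17.8, 13.0, 62.3]
opening: -0.0002
```

```bash
python3 look.py 7 wrist scene;  python3 -c "
import cv2
i=cv2.imread('pics/scene7.png')[150:300,130:290];cv2.imwrite('pics/s7c.png',cv2.resize(i,None,fx=4,fy=4))
i=cv2.imread('pics/wrist7.png')[200:420,180:460];cv2.imwrite('pics/w7c.png',cv2.resize(i,None,fx=2.5,fy=2.5))"
```

```text
7.15 [ 0.49852181 -0.3227888   0.06499219]
```

View pics/s7c.png

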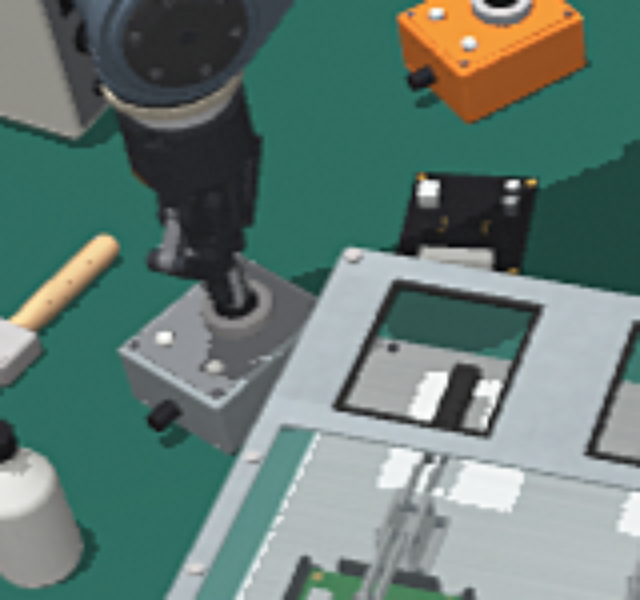

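View pics/w7c.png

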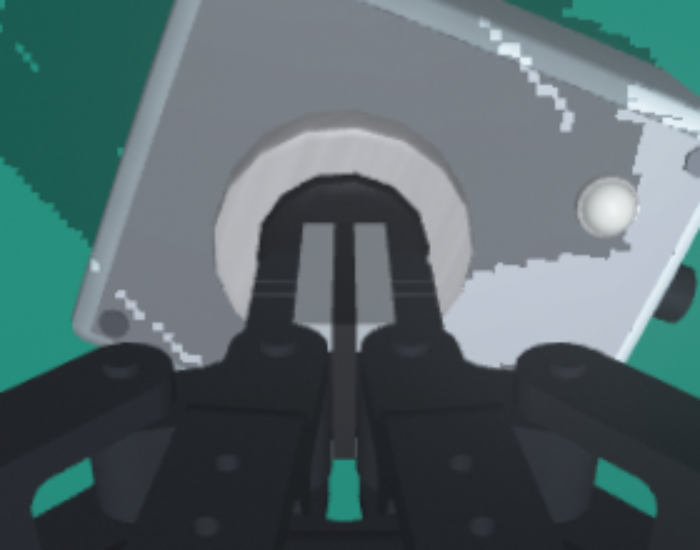

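Rigid contact came at z = 0.065, with 57–62 N against it. I can't yet tell whether that is the cap bottomed out or something else. I'll back off in steps and read how the force falls.

Emit:
play_rows:
  deltas:
    - [[0, 0, 0.004, 0, 0, 0], [0, 0, 0.006, 0, 0, 0], [0, 0, 0.006, 0, 0, 0]]

```text
clock: 7.5
position: [0.4981, -0.3225, 0.0662]
ee_rot: [0.001, 0.997, 0.083, 0.001]
force: [0.9, -0.8, 4.3]
opening: 0.0002
```

Emit:
play_rows:
  deltas:
    - [[0, 0, 0.002, 0, 0, 0], [0, 0, 0.002, 0, 0, 0]]

```text
clock: 7.7
position: [0.498, -0.3225, 0.0677]
ee_rot: [0.0, 0.997, 0.083, 0.001]
force: [3.6, -1.5, 3.9]
opening: -0.0002
```

Emit:
play_rows:
  deltas:
    - [[0, 0, 0.002, 0, 0, 0], [0, 0, 0.002, 0, 0, 0]]

```text
clock: 7.9
position: [0.4976, -0.3222, 0.0694]
ee_rot: [0.0, 0.997, 0.083, 0.0]
force: [1.7, -1.8, 2.5]
opening: 0.0002
```

Emit:
play_rows:
  deltas:
    - [[0, 0, 0.002, 0, 0, 0], [0, 0, 0.002, 0, 0, 0]]

```text
clock: 8.1
position: [0.4973, -0.322, 0.0712]
ee_rot: [-0.0, 0.997, 0.083, -0.0]
force: [1.3, -1.0, 1.4]
opening: -0.0001
```

Emit:
play_rows:
  deltas:
    - [[0, 0, 0.004, 0, 0, 0], [0, 0, 0.004, 0, 0, 0]]

```text
clock: 8.3
position: [0.4974, -0.322, 0.0754]
ee_rot: [-0.0, 0.997, 0.083, -0.0]
force: [0.1, -0.9, 0.2]
opening: 0.0001
```

The force falls 4.3 → 3.9 → 2.5 → 1.4 → 0.2 N over about 6 mm of rise. That is the button spring, so the cap was bottomed out at 0.065 and its top when released is about 0.071. I'll retract and check.

Emit:
play_rows:
  deltas:
    - [[0, 0, 0.03, 0, 0, 0], [0, 0, 0.07, 0, 0, 0], [0, 0, 0.12, 0, 0, 0], [-0.02, 0, 0.15, 0, 0, 0], [-0.05, 0, 0.16, 0, 0, 0]]

```text
clock: 8.8
position: [0.4483, -0.3226, 0.2385]
ee_rot: [0.002, 0.997, 0.083, 0.002]
force: [-0.6, -0.8, -0.4]
opening: -0.0
```

Emit:
play_rows:
  deltas:
    - [[-0.04, -0.01, 0, 0, 0, 0], [-0.08, -0.02, 0, 0, 0, 0], [-0.1, -0.02, 0, 0, 0, 0], [-0.1, -0.02, 0, 0, 0, 0], [-0.1, -0.02, 0, 0, 0, 0]]

```text
clock: 9.3
position: [0.3477, -0.3421, 0.2354]
ee_rot: [-0.0, 0.997, 0.083, 0.0]
force: [-0.4, 0.1, -0.2]
opening: -0.0
```

```bash
python3 look.py 8 wrist scene top;  python3 -c "
import cv2
i=cv2.imread('pics/scene8.png')[150:350,130:350];cv2.imwrite('pics/s8c.png',cv2.resize(i,None,fx=3,fy=3))
i=cv2.imread('pics/top8.png')[110:260,270:480];cv2.imwrite('pics/t8c.png',cv2.resize(i,None,fx=3,fy=3))"
```

```text
9.4 [ 0.34831407 -0.34204073  0.23521006]
```

View pics/s8c.png

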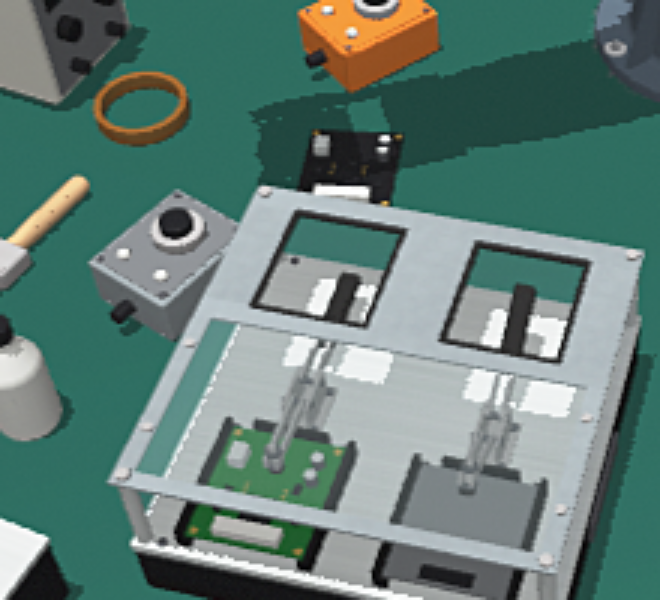

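View pics/t8c.png

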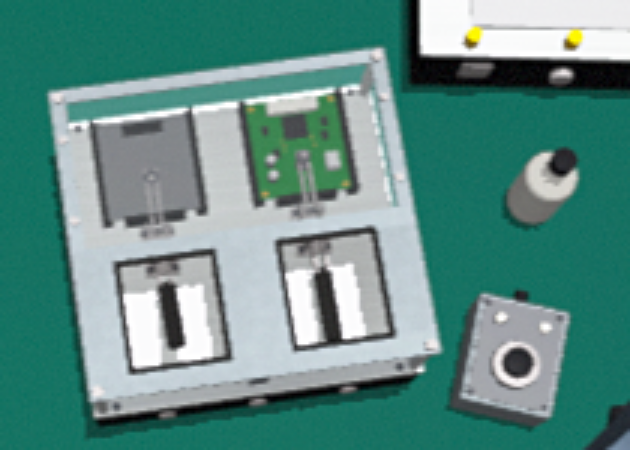

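View pics/wrist8.png

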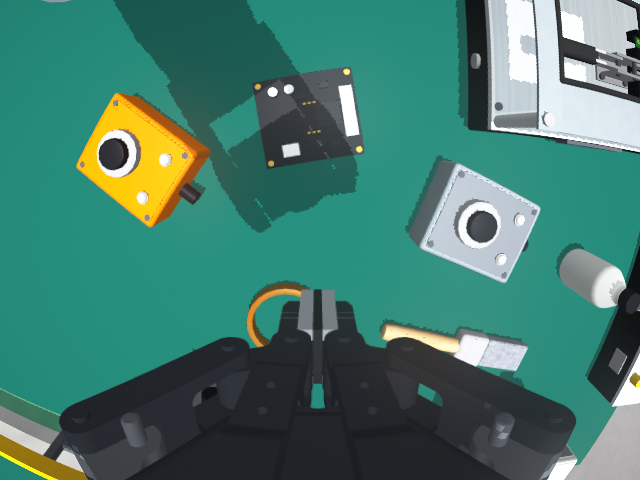

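The right lever is down, the left is open, the button is back up, and nothing on the bench has moved. The arm is clear of everything, so I'm handing in.

```bash
python3 -c "
from station import workorder,status
print(workorder.finish_job()); print(status.state()['clock'])"
```

```text
the job is handed in; nothing more can be done
None
the job is handed in; nothing more can be done
```

I closed the clamp in the right bay, where the green board lies, pressed the start button on the grey control box, let it spring back, and handed the job in at about 9.4 s. The hand-in gives no verdict.

- **Lever:** with the gripper shut, I reached through the right window and pressed the lever to its stop. Rigid contact came at z = 0.0925 m with 35 N. In later views the lever tip had dropped from about 0.13 m to 0.09 m and stayed down.
- **Button:** it bottomed out at z = 0.065 m. On release the force fell from about 4 N to 0 over roughly 6 mm, which fits the button's spring, and the last pictures show the cap up again.
- **Final pictures:** the left lever is still open, the board, the blanking plate and the bench items in view look unmoved, and the arm is clear of everything. I saw no sign of contact with the guard: wrist forces stayed near zero except while pressing.

**Disagreements:**
- The cameras put the button's top at about 64 mm, but contact showed about 71 mm. I therefore pressed harder than needed, with up to 62 N on the wrist at the fingertips, against the 120 N limit.
- The right lever's tip measured about 4 mm to one side of the window's centre line; the fingertip still met the grip.

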